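Eyepieces back to their own sockets

ROBOT

A 6-joint arm with a two-finger parallel gripper is mounted at the origin on a cart in front of the work surface, level with it; the furniture and walls round the work are solid. World frame = base frame: x ahead of the robot, y to its left, z up, the work surface at z = 0. Lengths are in mm, angles in rad, forces in N, time in s.
With the tool pointing down it reaches from about 350 to 875 mm from the base axis. Payload 4.2 kg.
Tool frame: the origin (TCP) lies on the centre line of the jaws, within the pads' length; the fingertips stand ctrl.tcp_to_tips ahead of it and the grasp point (between the pads) lies 8 mm behind it (ctrl.tcp_to_tips is the distance from the TCP to the fingertips, in mm); z points along the fingers, y is the line along which they close (so a half turn about z gives the same grasp; the last joint's range is limited). The gripper opens to 87 mm and grips with 3 to 60 N. Pads are 19 mm wide; open, the fingers measure 117 mm over their backs; the gripper's body (75 mm by 190 mm) begins 51 mm behind the grasp point.
Start: joints at [-0.943, 0.385, 0.008, 0, -1.194, -0.259], TCP at [225.324, -582.948, 233.55] pointing down, gripper open.
Joint ranges: [-3.14, 3.14], [-1.21, 2.06], [-1.07, 1.41], [-3.16, 2.05], [-2.99, -0.16], [-3.1, 3.1]. Speed limits (rad/s): [2.79, 2.79, 3.14, 3.14, 3.14, 3.14].

INTERFACE

Orientations are given as a unit quaternion [x, y, z, w].
In Python, from plant import readout, optics, finish_job, ctrl gives the robot as it stands.
- The arm moves only by the tool move_arm, never from a script. Its argument "moves" is a list of rows, each a list of 5 numbers: the finger opening in mm, from 0 to 87, then the shift along the tool's x, y, z each as a share of 75 mm, from -1 to 1, then the turn about the tool's z as a share of 6 degrees, from -1 to 1. In form: [[grip, dx, dy, dz, yaw], ...]. A call has 1 to 10 rows; each row shifts and turns the commanded pose from where the row before left it, along the tool's axes as they then stand; what a row does not reach is not made up. A row lasts 1/10 s, in which the tool goes at most 50 mm and 8.59 degrees, less where a joint would pass 70% of its speed; a pose out of reach is approached as far as the arm can. A call with a number of a shift or a turn outside -1 to 1 is refused whole. A call with a gripper value outside its range is refused whole. The fingers move at their own pace and stop on an object; "squeeze" is the grip in N (left out, the last holds). Time passes only in rows, so rows that do not move let the fingers close. It gives the time, the measured TCP pose, the force, the opening and the grip force at its end, in the units of the state.
- readout.get_state(): the state, without advancing time (a new reading comes with each control period).
- optics.snapshot(name): name is "side" or "top" or "wrist"; returns (picture, depth): 400x640x3 uint8, blue, green, red; 400x640 float32, mm along the optical axis (not along the pixel's ray), 0 where there is no reading.
- optics.get_calibration(name): a dict with "K" (3x3 intrinsics, pixels), "R" (3x3) and "t" (3): a world point X has camera coordinates R X + t; the wrist camera has in their place "mount" (4x4, takes a point from camera to tool coordinates, whose origin is the TCP and whose axes are the flange's). Camera axes: x right, y down, z forward; pixel columns grow to the right and rows downward; lengths in mm; the calibration is good to about 2 mm. A picture is of the moment at which its call begins: read the wrist's pose just before it. get_calibration takes no time and is no camera call.
- finish_job(): hands the job in; it is judged then, once.
The state is a dict: "time_s": time; "joint_pos": joint angles; "joint_vel": joint speeds; "effort": joint torques, N m; "tcp_pos": TCP position; "tool_rot": TCP orientation; "force": force on the tool from outside, world axes, zero at the start; "moment": the same for the moment, N m; "width": opening from 0.0 (shut) to 1.0 (fully open); "grip_force": force on a finger pad.
Only numpy, scipy, OpenCV 4.12 (cv2) and the standard library are available. Lean on these libraries where they do the work, as an engineer would, in place of code of your own. Each camera call takes 0.05 s, during which the arm holds its last target. There are 200 camera calls.

TASK

Three microscope eyepieces have been put away in each other's sockets of the open accessory case. Move them round, parking one in the empty spare socket on the way and never setting one down on the bench, until each eyepiece stands upright, fully home, in the socket whose ring-shaped recess is made for its head: compact in the small recess, standard in the medium, wide in the large, the spare socket empty again.

Things in the scene. Friction and masses are not known exactly. Their poses are not given: they have to be found in the camera images.
- eyepiece_compact: Smallest eyepiece: round black head, 36 mm wide, 26 high (lower 20 mm cylindrical), 14 mm lens on top, on a steel barrel 23.2 mm wide, 26 long, tapering to 13 mm in its last 10 mm. The head's flat underside (flange) is what it rests on. Origin: centre of the barrel's foot; z up, flange at z = 26, top at 52 mm. 60 g. Grasp the head. Starts in socket_standard. All barrels are alike and fit any socket.
- eyepiece_standard: Medium eyepiece: round black head, 46 mm wide, 30 high (lower 22 mm cylindrical, finely ribbed), 22 mm lens on top; barrel as on the compact one. Origin: centre of the barrel's foot; z up, flange at z = 26, top at 56 mm. 90 g. Starts in socket_wide.
- eyepiece_wide: Largest eyepiece: round black head, 56 mm wide, 34 high (lower 24 mm cylindrical), 34 mm lens on top; barrel as on the compact one. Origin: centre of the barrel's foot; z up, flange at z = 26, top at 60 mm. 120 g. Starts on socket_compact, standing 6 mm too high because its head is wider than that recess.
- socket_compact: Home of the compact eyepiece: grey block 73 x 73 x 38 mm, fixed in the case. Round recess in its top 44 mm wide, 6 deep; in the recess's floor a bore 30 mm wide (mouth 33), 29 deep. Home: flange on the recess's floor, eyepiece origin 6 mm above block origin. Origin: centre of the underside; z up; x across the row, toward the lid; y along the row. Recess hidden at first under the wide eyepiece.
- socket_standard: Home of the standard eyepiece: the same block with a recess 54 mm wide and 6 deep; bore, origin, axes and home height as for socket_compact. The four blocks stand in one row, 74 mm apart, in an order that changes from start to start.
- socket_wide: Home of the wide eyepiece: the same block with a recess 64 mm wide and 6 deep; bore, origin, axes and home height as for socket_compact.
- socket_spare: Spare socket, empty at the start and at the end: the same block with the bare 30 mm bore and no recess. An eyepiece parked in it rests with its flange on the block's top, its origin 12 mm above the block's origin.
- case: Open black case, fixed, 308 mm long (y), 90 wide (x), walls 34 high, floor 3 mm thick with the blocks on it (their tops 41 mm above the bench). Its lid, 22 mm high, lies flat behind (+x) with forceps and a pen in it; handle and latches on the -x side. Origin: centre of the base's underside. Room beside the heads is best with one finger on the +x and one on the -x side.

How it is judged (in metres and radians):
On the way:
1. an eyepiece is parked in the spare socket (((horizontal distance between eyepiece_compact and socket_spare below 0.008 m and z of eyepiece_compact in the frame of socket_spare below 0.016 m) or (horizontal distance between eyepiece_standard and socket_spare below 0.008 m and z of eyepiece_standard in the frame of socket_spare below 0.016 m) or (horizontal distance between eyepiece_wide and socket_spare below 0.008 m and z of eyepiece_wide in the frame of socket_spare below 0.016 m))), for 0.2 s.
At the end, for the whole second after the job is handed in: Each eyepiece upright (within 0.1 rad) in the socket with its own recess, axis within 8 mm of the socket's axis, flange down on the recess's floor (within 3 mm of fully home), at rest and released; the spare socket is thereby empty (horizontal distance between eyepiece_compact and socket_compact below 0.008 m and z of eyepiece_compact in the frame of socket_compact below 0.009 m and angle between each of eyepiece_compact, eyepiece_standard, eyepiece_wide's own z axis and vertical below 0.1 rad and linear speed of each of eyepiece_compact, eyepiece_standard, eyepiece_wide below 0.02 m/s and horizontal distance between eyepiece_standard and socket_standard below 0.008 m and z of eyepiece_standard in the frame of socket_standard below 0.009 m and horizontal distance between eyepiece_wide and socket_wide below 0.008 m and z of eyepiece_wide in the frame of socket_wide below 0.009 m); the robot touches nothing.
It fails at once if an eyepiece is set down on the bench, laid over or dropped off the case (height (world z) of any of eyepiece_compact, eyepiece_standard, eyepiece_wide below 0.004 m or angle between any of eyepiece_compact, eyepiece_standard, eyepiece_wide's own z axis and vertical above 0.8 rad).
It also fails if it takes over 88 s, if anything falls off the work surface, if the arm or the gripper's body presses on something with over 40 N, if the wrist force passes 120 N, or if a joint passes its speed limit or range.

## Working session

There is one attempt and no reset: what is moved stays moved. The work goes in short steps, Python scripts to look and compute and a tool call to move; the robot and the scene stay as the last step left them, time stands still between calls to the robot, and variables do not carry over. Pictures are saved under pics/ and viewed, at most 14 in all, crops included, and the job is handed in when it is done.

Besides the shell and the picture viewer there is one more tool, called after "Call:" as name(argument=value, ...) on one line, values as JSON. move_arm: Moves the arm, as the interface text tells. Its arguments: {"type":"object","properties":{"moves":{"type":"array","items":{"type":"array","items":{"type":"number"}}},"squeeze":{"type":"number"}},"required":["moves"]}

```bash
mkdir -p pics; ls; python3 - <<'E'
from plant import readout, optics, ctrl
import cv2
print(readout.get_state(), ctrl.tcp_to_tips)
for n in("top","side"):
    p,d=optics.snapshot(n); cv2.imwrite(f"pics/{n}0.png",p)
    import numpy as np; np.save(f"pics/{n}0.npy",d)
    print(n,optics.get_calibration(n))
print(optics.get_calibration("wrist"))
E
```

```text
pics
{'time_s': 0.0, 'joint_pos': array([-9.43421949e-01,  3.85548203e-01,  6.63885734e-03, -5.35235120e-04,
       -1.19402360e+00, -2.58620295e-01]), 'joint_vel': array([-1.74795341e-03,  5.79045782e-04, -2.14851080e-03, -7.11990066e-04,
       -9.15467484e-05,  1.41401491e-04]), 'effort': array([-9.86023078e-04, -3.90658414e+01,  1.87407249e+01,  4.21989441e+00,
        1.09857885e-02, -1.84609767e-04]), 'tcp_pos': array([ 225.10987523, -582.42447561,  232.46435983]), 'tool_rot': array([-1.83237003e-01,  9.83068155e-01,  1.07181016e-03, -2.33200735e-04]), 'force': array([ 0.68800463, -0.47143425,  0.13974726]), 'moment': array([ 0.04326839, -0.02052835, -0.04479613]), 'grip_force': 0.0, 'width': 0.9987927493112801} 11.0
top {'K': array([[465.98715899,   0.        , 316.02382472],
       [  0.        , 465.98715899, 203.9202798 ],
       [  0.        ,   0.        ,   1.        ]]), 'R': array([[ 1.25662584e-02, -9.99919355e-01,  1.83661942e-03],
       [-9.91264807e-01, -1.26986139e-02, -1.31273866e-01],
       [ 1.31286602e-01, -1.70954873e-04, -9.91344440e-01]]), 't': array([-14
[... 228 characters left out ...]
168459, -0.30706977, -0.00214526],
       [-0.16479203,  0.5166009 , -0.84021848],
       [ 0.25911394, -0.79926946, -0.54224376]]), 't': array([437.6211991 , 201.8396945 , 659.19871084])}
{'K': array([[324.36982893,   0.        , 315.4805396 ],
       [  0.        , 324.36982893, 199.58301473],
       [  0.        ,   0.        ,   1.        ]]), 'mount': array([[ 3.37734866e-04, -9.59094323e-01, -2.83086497e-01,
         7.82607001e+01],
       [ 9.99999866e-01,  2.13202473e-04,  4.70716691e-04,
         1.35422629e+00],
       [-3.91106965e-04, -2.83086618e-01,  9.59094267e-01,
        -1.50130530e+02],
       [ 0.00000000e+00,  0.00000000e+00,  0.00000000e+00,
         1.00000000e+00]])}
```

View pics/top0.png

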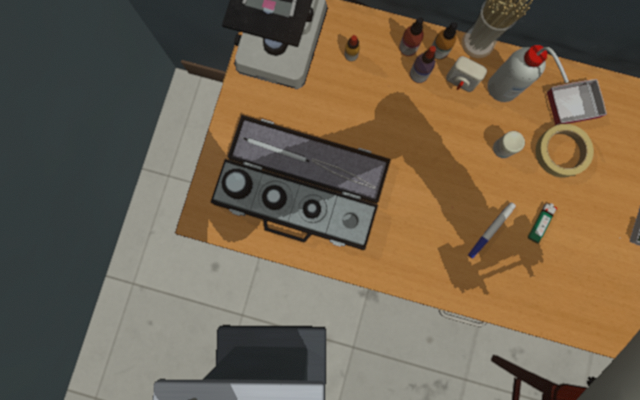

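```bash
cat > h.py <<'E'
import numpy as np, cv2
from scipy.spatial.transform import Rotation as Ro
from plant import readout, optics, ctrl
def ray(name,u,v,z,st=None):
    "pixel -> world point at height z"
    c=optics.get_calibration(name); r=np.linalg.inv(c["K"])@[u,v,1]
    if name=="wrist":
        M=c["mount"]; T=Ro.from_quat(st["tool_rot"]).as_matrix()
        o=T@M[:3,3]+st["tcp_pos"]; d=T@M[:3,:3]@r
    else:
        o=-c["R"].T@c["t"]; d=c["R"].T@r
    return o+d*(z-o[2])/d[2]
def plan(goal,axis_deg=None,st=None):
    "print shift in tool axes (mm) and turn (deg) to bring tool y on axis_deg (mod 180)"
    st=st or readout.get_state(); T=Ro.from_quat(st["tool_rot"]).as_matrix()
    d=T.T@(np.array(goal)-st["tcp_pos"]); y=T[:,1]; a=np.degrees(np.arctan2(y[1],y[0]))
    print("t",round(st["time_s"],2),"tcp",st["tcp_pos"].round(1),"tool d",d.round(1),"y axis",a.round(2))
    if axis_deg is not None: print("turn about tool z", -(((axis_deg-a)+90)%180-90))
E
python3 - <<'E'
import cv2
p=cv2.imread("pics/top0.png"); cv2.imwrite("pics/top0c.png",cv2.resize(p[100:260,190:400],None,fx=3.7,fy=3.7,interpolation=cv2.INTER_CUBIC))
E
```

```text
(no output)
```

View pics/top0c.png

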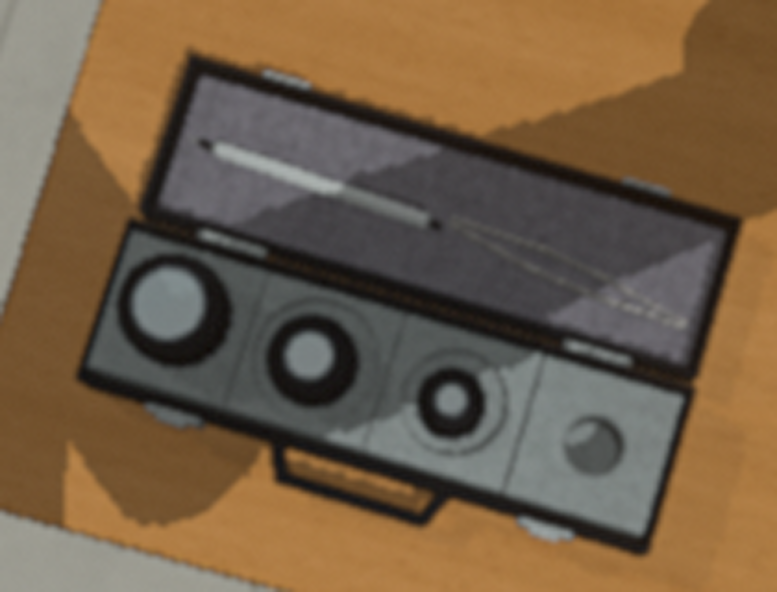

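```bash
python3 - <<'E'
from h import *
P={}
for n,u,v,z in [("bore_sp",594,445,41),("rec_std",455,404,41),("rec_wide",322,366,41),("lensC",453,400,61),("lensS",310,357,65),("lensW",169,303,75),("c1",130,225,34),("c2",690,390,34),("c3",642,550,34),("c4",80,378,34)]:
    P[n]=ray("top",190+(u+.5)/3.7-.5,100+(v+.5)/3.7-.5,z); print(n,P[n].round(1))
f=lambda a,b:(np.linalg.norm(P[b]-P[a]).round(1),np.degrees(np.arctan2(*(P[b]-P[a])[1::-1])).round(2))
for a,b in [("bore_sp","rec_std"),("rec_std","rec_wide"),("bore_sp","lensW"),("bore_sp","lensC"),("bore_sp","lensS"),("c2","c1"),("c3","c4"),("c3","c2"),("c4","c1")]: print(a,b,f(a,b))
print(sum(P[c] for c in("c1","c2","c3","c4"))/4)
plan([0,0,0],0)
E
```

```text
bore_sp [ 454.4 -207.6   41. ]
rec_std [ 474.4 -137.    41. ]
rec_wide [493.  -69.1  41. ]
lensC [ 474.  -136.2   61. ]
lensS [494.  -65.1  65. ]
lensW [518.4   3.8  75. ]
c1 [566.6  32.7  34. ]
c2 [ 484.  -257.2   34. ]
c3 [ 402.1 -232.6   34. ]
c4 [486.2  55.2  34. ]
bore_sp rec_std (np.float64(73.3), np.float64(74.19))
rec_std rec_wide (np.float64(70.4), np.float64(74.68))
bore_sp lensW (np.float64(223.5), np.float64(73.16))
bore_sp lensC (np.float64(76.7), np.float64(74.71))
bore_sp lensS (np.float64(149.8), np.float64(74.48))
c2 c1 (np.float64(301.4), np.float64(74.11))
c3 c4 (np.float64(299.8), np.float64(73.71))
c3 c2 (np.float64(85.6), np.float64(-16.74))
c4 c1 (np.float64(83.4), np.float64(-15.67))
[ 484.72101628 -100.46557985   34.        ]
t 0.1 tcp [ 225.1 -582.5  232.6] tool d [1.000e-01 6.240e+02 2.338e+02] y axis 111.12
turn about tool z -68.87894999113303
```

Call:
move_arm(moves=[[87,0,0,0,-1],[87,0,0,0,-1],[87,0,0,0,-1],[87,0,0,0,-1],[87,0,0,0,-1],[87,0,0,0,-1],[87,0,0,0,-1],[87,0,0,0,-1],[87,0,0,0,-0.8],[87,0,0,0,0]], squeeze=20)

```text
time_s: 1.1
tcp_pos: [225.2, -582.7, 232.9]
tool_rot: [-0.601, 0.799, 0.001, 0.0]
force: [0.6, -0.0, 0.1]
width: 0.997
grip_force: 0.0
```

```bash
python3 -c "
from h import *
plan([469,-157,172],164)"
```

```text
t 1.1 tcp [ 225.2 -582.7  232.9] tool d [-476.5 -116.4   61.3] y axis 163.92
turn about tool z -0.08260293734267066
```

Call:
move_arm(moves=[[87,-0.53,-0.13,0,0],[87,-0.53,-0.13,0,0],[87,-0.53,-0.13,0,0],[87,-0.53,-0.13,0,0],[87,-0.53,-0.13,0,0],[87,-0.53,-0.13,0,0],[87,-0.53,-0.13,0,0],[87,-0.53,-0.13,0,0],[87,-0.53,-0.13,0,0],[87,-0.53,-0.13,0,0]])

```text
time_s: 2.1
tcp_pos: [429.5, -226.4, 233.6]
tool_rot: [-0.6, 0.8, -0.0, 0.0]
force: [-0.1, 0.3, -0.1]
width: 1.002
grip_force: 0.0
```

Call:
move_arm(moves=[[87,-0.53,-0.13,0.2,0],[87,-0.53,-0.13,0.3,0],[87,0,0,0.32,0],[87,0,0,0,0],[87,0,0,0,0]])

```text
time_s: 2.6
tcp_pos: [469.7, -157.2, 172.2]
tool_rot: [-0.601, 0.799, 0.0, -0.001]
force: [-0.2, 0.8, 0.7]
width: 0.999
grip_force: 0.0
```

```bash
python3 - <<'E'
from h import *
st=readout.get_state(); p,d=optics.snapshot("wrist"); cv2.imwrite("pics/w1.png",p); np.save("w1.npy",d)
import pickle; pickle.dump(st,open("w1.pkl","wb"))
plan([474.7,-136.5,55],164,st)
E
```

```text
t 2.6 tcp [ 469.7 -157.2  172.2] tool d [-21.4   0.9 117.2] y axis 163.89
turn about tool z -0.11332742797418405
```

View pics/w1.png

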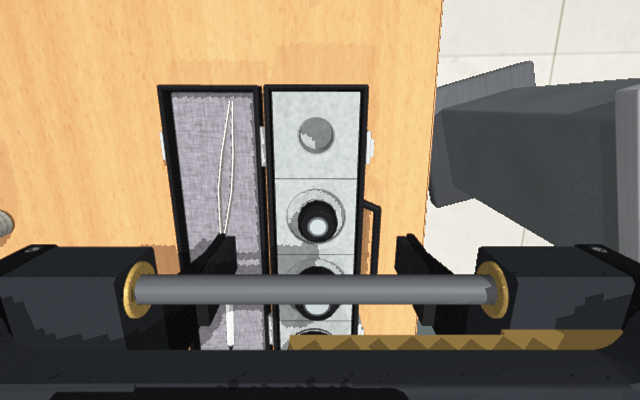

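```bash
python3 - <<'E'
import cv2
p=cv2.imread("pics/w1.png"); cv2.imwrite("pics/w1c.png",cv2.resize(p[80:280,255:385],None,fx=3,fy=3,interpolation=cv2.INTER_CUBIC))
E
```

```text
(no output)
```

View pics/w1c.png

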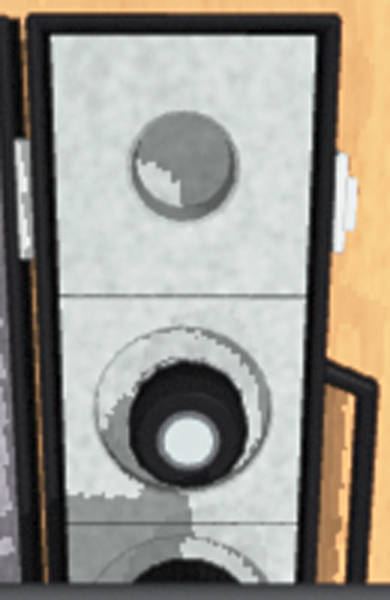

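```bash
python3 - <<'E'
from h import *
import pickle; st=pickle.load(open("w1.pkl","rb"))
P={}
for n,u,v,z in [("bore",185,165.5,41),("rec",183,408,41),("lens",189,441,61),("TL",50,35,41),("TR",317,35,41),("J1L",60,296,41),("J1R",307,296,41),("J2L",66,523,41),("J2R",297,523,41)]:
    P[n]=ray("wrist",255+(u+.5)/3-.5,80+(v+.5)/3-.5,z,st); print(n,P[n].round(1))
for a,b in [("bore","rec"),("TL","J2L"),("TR","J2R"),("J1L","J1R"),("TL","TR")]:
    e=P[b]-P[a]; print(a,b,np.linalg.norm(e).round(1),np.degrees(np.arctan2(e[1],e[0])).round(2))
sp=(P["TL"]+P["TR"]+P["J1L"]+P["J1R"])/4; sd=(P["J2L"]+P["J2R"]+P["J1L"]+P["J1R"])/4; print(sp,sd)
E
```

```text
bore [ 453.3 -206.2   41. ]
rec [ 474.1 -136.2   41. ]
lens [ 473.3 -132.8   61. ]
TL [ 479.2 -250.4   41. ]
TR [ 408.8 -230.1   41. ]
J1L [ 499.4 -180.    41. ]
J1R [ 429.2 -159.7   41. ]
J2L [ 520.4 -109.4   41. ]
J2R [450.1 -89.1  41. ]
bore rec 73.0 73.47
TL J2L 146.9 73.68
TR J2R 146.9 73.67
J1L J1R 73.1 163.9
TL TR 73.3 163.91
[ 454.11384777 -205.04356197   41.        ] [ 474.75746456 -134.55689074   41.        ]
```

Call:
move_arm(moves=[[87,-0.304,0.024,0.2,0],[87,0,0,0.5,0],[87,0,0,0.5,0],[87,0,0,0.3,0],[87,0,0,0.06,0],[87,0,0,0,0]])

```text
time_s: 3.25
tcp_pos: [475.0, -135.3, 55.8]
tool_rot: [-0.601, 0.799, -0.0, 0.0]
force: [0.5, -0.2, 0.7]
width: 0.998
grip_force: 0.0
```

```bash
python3 - <<'E'
from h import *
plan([474.3,-134.8,55],163.8)
p,d=optics.snapshot("side"); 
c=optics.get_calibration("side"); q=c["K"]@(c["R"]@[474,-135,60]+c["t"]); u,v=(q[:2]/q[2]).astype(int); print(u,v)
cv2.imwrite("pics/s1.png",cv2.resize(p[max(0,v-70):v+70,max(0,u-90):u+90],None,fx=4,fy=4,interpolation=cv2.INTER_CUBIC))
E
```

```text
t 3.25 tcp [ 475.  -135.3   55.8] tool d [-0.2  0.8  0.8] y axis 163.87
turn about tool z 0.07246984898279152
338 206
```

View pics/s1.png

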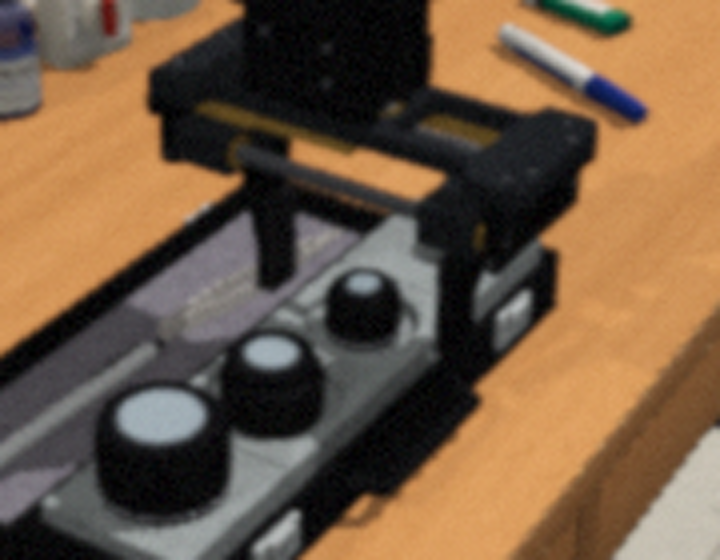

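Call:
move_arm(moves=[[30,0,0,0,0],[30,0,0,0,0],[30,0,0,0,0],[30,0,0,0,0],[30,0,0,0,0],[30,0,0,0,0],[30,0,0,0,0],[30,0,0,0,0]], squeeze=20)

```text
time_s: 4.1
tcp_pos: [474.4, -134.5, 55.0]
tool_rot: [-0.601, 0.799, 0.0, -0.0]
force: [0.1, 1.3, -0.2]
width: 0.398
grip_force: 20.0
```

Call:
move_arm(moves=[[30,0,0,-0.2,0],[30,0,0,-0.2,0],[30,0,0,-0.24,0],[30,0.4,0,0,0],[30,0.4,0,0,0],[30,0.187,0,0,0],[30,0,0,0,0],[30,0,0,0,0]])

```text
time_s: 4.9
tcp_pos: [453.8, -205.6, 102.8]
tool_rot: [-0.601, 0.799, 0.0, -0.0]
force: [0.1, -0.1, -0.7]
width: 0.404
grip_force: 20.0
```

```bash
python3 - <<'E'
from h import *
st=readout.get_state()
plan([453.8,-206,60],163.8,st)
p,d=optics.snapshot("wrist"); cv2.imwrite("pics/w2.png",cv2.resize(p[190:300,225:405],None,fx=4,fy=4,interpolation=cv2.INTER_CUBIC))
E
```

```text
t 4.9 tcp [ 453.8 -205.6  102.8] tool d [ 0.4 -0.1 42.8] y axis 163.89
turn about tool z 0.092578328344473
```

View pics/w2.png

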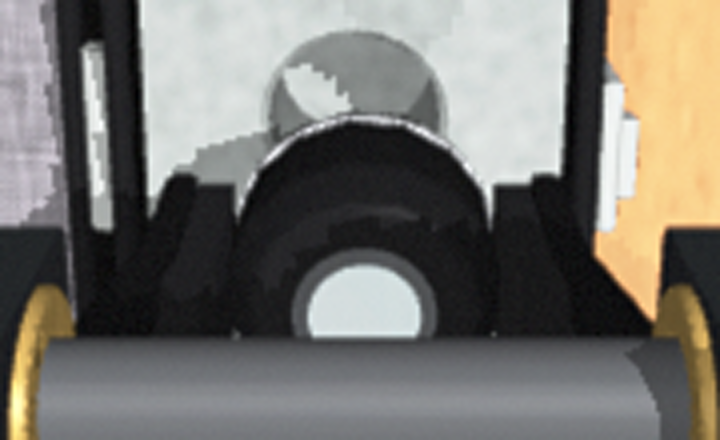

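Call:
move_arm(moves=[[30,0,-0.017,0.1,0],[30,0,0,0.15,0],[30,0,0,0.1,0],[30,0,0,0.1,0],[30,0,0,0.09,0],[30,0,0,0,0]])

```text
time_s: 5.55
tcp_pos: [454.8, -206.0, 61.6]
tool_rot: [-0.601, 0.799, 0.001, -0.001]
force: [-0.3, -0.0, -0.9]
width: 0.4
grip_force: 20.0
```

Call:
move_arm(moves=[[87,0,0,0,0],[87,0,0,0,0],[87,0,0,0,0],[87,0,0,0,0],[87,0,0,-0.4,0],[87,0,0,-0.5,0],[87,0,0,-0.4,0],[87,-0.4,0,0,0],[87,0,0,0,0],[87,0,0,0,0]])

```text
time_s: 6.55
tcp_pos: [463.2, -176.9, 160.1]
tool_rot: [-0.602, 0.799, 0.0, 0.0]
force: [-0.4, -0.7, -0.4]
width: 0.998
grip_force: 0.0
```

```bash
python3 - <<'E'
from h import *
import pickle
st=readout.get_state(); pickle.dump(st,open("w3.pkl","wb"))
plan([495.1,-64.2,55],163.8,st)
p,d=optics.snapshot("wrist"); cv2.imwrite("pics/w3.png",cv2.resize(p[0:280,230:400],None,fx=2.1,fy=2.1,interpolation=cv2.INTER_CUBIC))
E
```

```text
t 6.55 tcp [ 463.2 -176.9  160.1] tool d [-117.1    0.4  105.1] y axis 163.99
turn about tool z 0.18923950552650126
```

View pics/w3.png

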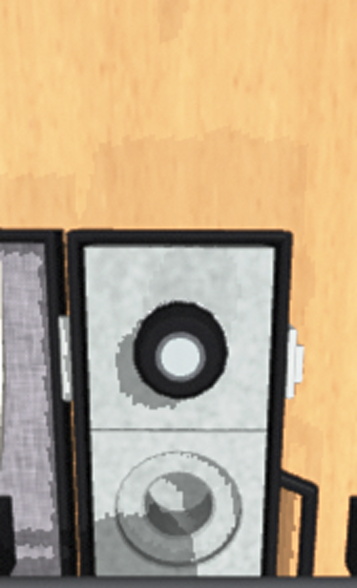

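Call:
move_arm(moves=[[87,-0.52,-0.01,0,0],[87,-0.52,0,0,0],[87,-0.52,0,0,0],[87,0,0,0.5,0],[87,0,0,0.5,0],[87,0,0,0.34,0],[87,0,0,0.06,0],[87,0,0,0,0],[87,0,0,0,0]])

```text
time_s: 7.5
tcp_pos: [497.5, -65.3, 56.1]
tool_rot: [-0.601, 0.799, -0.001, 0.001]
force: [0.2, 0.0, 0.3]
width: 0.998
grip_force: 0.0
```

Call:
move_arm(moves=[[36,0,0,0,0],[36,0,0,0,0],[36,0,0,0,0],[36,0,0,0,0],[36,0,0,0,0],[36,0,0,0,0],[36,0,0,0,0]], squeeze=25)

```text
time_s: 8.2
tcp_pos: [496.3, -65.0, 55.1]
tool_rot: [-0.601, 0.799, 0.0, -0.0]
force: [-0.8, -0.3, 1.2]
width: 0.514
grip_force: 25.0
```

Call:
move_arm(moves=[[36,0,0,-0.2,0],[36,0,0,-0.2,0],[36,0,0,-0.24,0],[36,0.4,0,0,0],[36,0.4,0,0,0],[36,0.187,0,0,0],[36,0,0,0,0],[36,0,0,0,0]])

```text
time_s: 9.0
tcp_pos: [476.1, -136.1, 102.9]
tool_rot: [-0.601, 0.799, 0.0, -0.0]
force: [-1.3, 0.1, -1.4]
width: 0.513
grip_force: 25.0
```

```bash
python3 - <<'E'
from h import *
st=readout.get_state()
plan([474.5,-135.2,55],163.8,st)
p,d=optics.snapshot("wrist"); cv2.imwrite("pics/w4.png",cv2.resize(p[160:290,225:405],None,fx=4,fy=4,interpolation=cv2.INTER_CUBIC))
E
```

```text
t 9.0 tcp [ 476.1 -136.1  102.9] tool d [-0.4  1.8 47.9] y axis 163.9
turn about tool z 0.09595274459633174
```

View pics/w4.png

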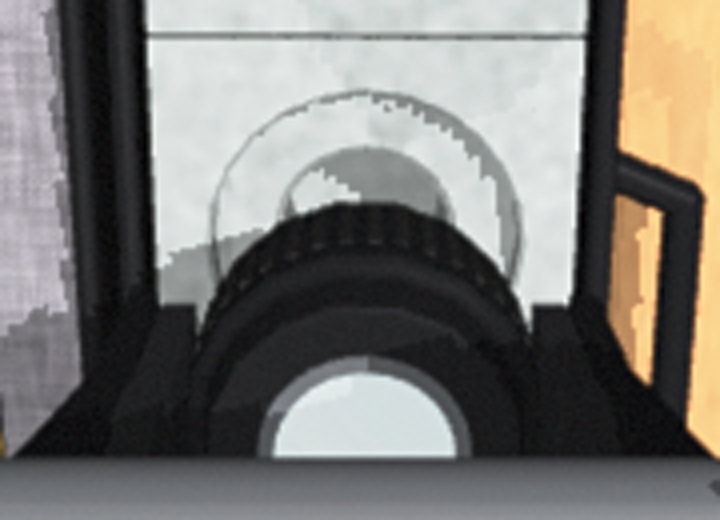

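Call:
move_arm(moves=[[36,0,0,0.14,0],[36,0,0,0.14,0],[36,0,0,0.12,0],[36,0,0,0.12,0],[36,0,0,0.1,0],[36,0,0,0,0]])

```text
time_s: 9.65
tcp_pos: [475.7, -136.1, 55.6]
tool_rot: [-0.601, 0.799, 0.0, -0.001]
force: [0.3, 0.8, -1.5]
width: 0.517
grip_force: 25.0
```

Call:
move_arm(moves=[[87,0,0,0,0],[87,0,0,0,0],[87,0,0,0,0],[87,0,0,0,0],[87,0,0,-0.4,0],[87,0,0,-0.5,0],[87,0,0,-0.4,0],[87,-0.5,0,0,0],[87,-0.5,0,0,0],[87,-0.3,0,0,0]])

```text
time_s: 10.65
tcp_pos: [503.7, -40.7, 154.9]
tool_rot: [-0.602, 0.799, -0.0, 0.001]
force: [0.5, 0.0, -1.2]
width: 1.0
grip_force: 0.0
```

Call:
move_arm(moves=[[87,0,0,0,0],[87,0,0,0,0]])

```text
time_s: 10.85
tcp_pos: [502.8, -42.2, 154.1]
tool_rot: [-0.602, 0.799, 0.0, -0.0]
force: [-0.5, -0.7, 0.1]
width: 0.996
grip_force: 0.0
```

```bash
python3 - <<'E'
from h import *
import pickle
st=readout.get_state(); pickle.dump(st,open("w5.pkl","wb"))
plan([515.8,6.9,61],163.8,st)
p,d=optics.snapshot("wrist"); cv2.imwrite("pics/w5.png",cv2.resize(p[80:280,235:405],None,fx=3,fy=3,interpolation=cv2.INTER_CUBIC))
E
```

```text
t 10.85 tcp [502.8 -42.2 154.1] tool d [-50.8   1.   93.1] y axis 163.98
turn about tool z 0.18464699074198165
```

View pics/w5.png

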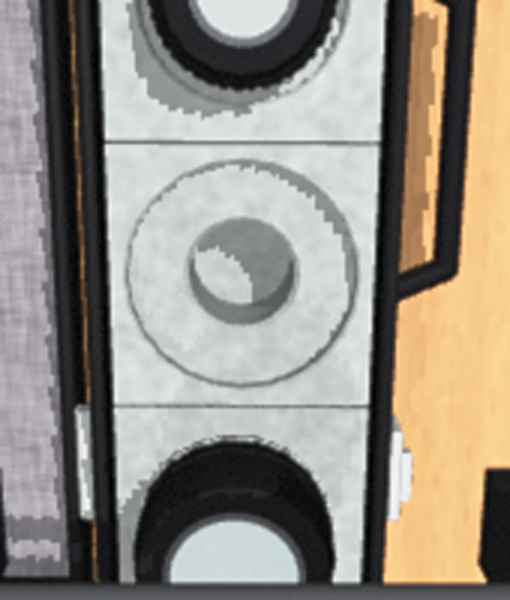

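```bash
python3 - <<'E'
from h import *
import pickle; st=pickle.load(open("w5.pkl","rb"))
for n,u,v,z in [("recW",241,272,41),("J1L",105,142,41),("J1R",382,143,41),("J2L",112,406,41),("J2R",370,406,41),("lensW",234,582,75)]:
    q=ray("wrist",235+(u+.5)/3-.5,80+(v+.5)/3-.5,z,st); print(n,q.round(1)); plan([q[0],q[1],61],163.8,st)
E
```

```text
recW [495.2 -65.3  41. ]
t 10.85 tcp [502.8 -42.2 154.1] tool d [24.3  0.9 93.1] y axis 163.98
turn about tool z 0.18464699074198165
J1L [ 520.1 -108.8   41. ]
t 10.85 tcp [502.8 -42.2 154.1] tool d [ 59.3 -35.1  93.1] y axis 163.98
turn about tool z 0.18464699074198165
J1R [449.8 -88.4  41. ]
t 10.85 tcp [502.8 -42.2 154.1] tool d [59.  38.2 93.1] y axis 163.98
turn about tool z 0.18464699074198165
J2L [541.4 -38.1  41. ]
t 10.85 tcp [502.8 -42.2 154.1] tool d [-14.6 -36.   93.1] y axis 163.98
turn about tool z 0.18464699074198165
J2R [470.5 -17.8  41. ]
t 10.85 tcp [502.8 -42.2 154.1] tool d [-14.6  37.8  93.1] y axis 163.98
turn about tool z 0.18464699074198165
lensW [517.9   7.3  75. ]
t 10.85 tcp [502.8 -42.2 154.1] tool d [-51.8  -0.9  93.1] y axis 163.98
turn about tool z 0.18464699074198165
```

Call:
move_arm(moves=[[87,-0.34,-0.02,0,0],[87,-0.344,0,0,0],[87,0,0,0.5,0],[87,0,0,0.4,0],[87,0,0,0.28,0],[87,0,0,0.06,0],[87,0,0,0,0],[87,0,0,0,0]])

```text
time_s: 11.7
tcp_pos: [519.5, 6.1, 62.2]
tool_rot: [-0.601, 0.799, -0.0, 0.001]
force: [0.4, 0.3, 0.4]
width: 1.004
grip_force: 0.0
```

Call:
move_arm(moves=[[46,0,0,0,0],[46,0,0,0,0],[46,0,0,0,0],[46,0,0,0,0],[46,0,0,0,0],[46,0,0,0,0]], squeeze=28)

```text
time_s: 12.3
tcp_pos: [518.8, 6.5, 61.3]
tool_rot: [-0.601, 0.799, -0.0, 0.0]
force: [-0.4, -0.1, 1.1]
width: 0.629
grip_force: 28.0
```

Call:
move_arm(moves=[[46,0,0,-0.2,0],[46,0,0,-0.2,0],[46,0,0,-0.2,0],[46,0.4,0,0,0],[46,0.4,0,0,0],[46,0.187,0,0,0],[46,0,0,0,0],[46,0,0,0,0]])

```text
time_s: 13.1
tcp_pos: [498.4, -64.7, 105.9]
tool_rot: [-0.601, 0.799, -0.0, 0.0]
force: [-0.3, 0.3, -0.7]
width: 0.631
grip_force: 28.0
```

```bash
python3 - <<'E'
from h import *
st=readout.get_state()
plan([495.2,-64.6,55],163.8,st)
p,d=optics.snapshot("wrist"); cv2.imwrite("pics/w6.png",cv2.resize(p[160:290,225:405],None,fx=4,fy=4,interpolation=cv2.INTER_CUBIC))
E
```

```text
t 13.1 tcp [498.4 -64.7 105.9] tool d [ 0.8  3.1 50.9] y axis 163.9
turn about tool z 0.09620356618455617
```

View pics/w6.png

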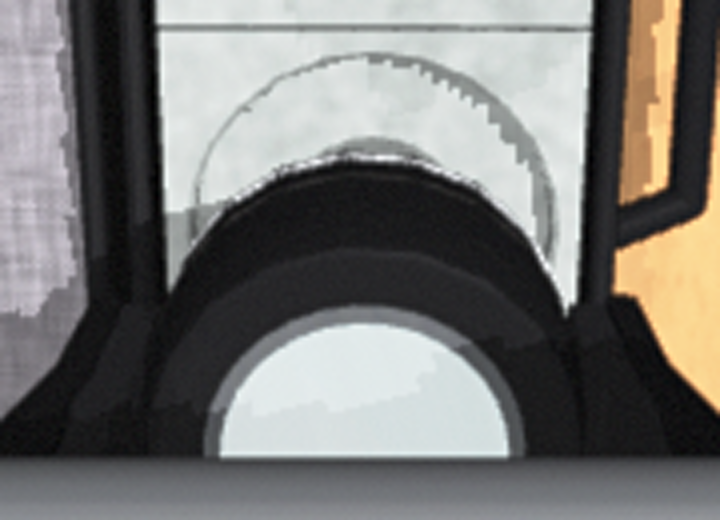

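Call:
move_arm(moves=[[46,0,0.022,0.1,0],[46,0,0,0.14,0],[46,0,0,0.14,0],[46,0,0,0.12,0],[46,0,0,0.1,0],[46,0,0,0.065,0],[46,0,0,0,0]])

```text
time_s: 13.85
tcp_pos: [496.6, -64.2, 55.7]
tool_rot: [-0.601, 0.799, 0.0, -0.0]
force: [0.3, 0.0, -1.2]
width: 0.63
grip_force: 28.0
```

Call:
move_arm(moves=[[87,0,0,0,0],[87,0,0,0,0],[87,0,0,0,0],[87,0,0,0,0],[87,0,0,-0.5,0],[87,0,0,-0.5,0],[87,0.5,0,0,0],[87,0.5,0,0,0],[87,0.5,0,0,0],[87,0.47,0,0,0]])

```text
time_s: 14.85
tcp_pos: [455.2, -207.5, 131.6]
tool_rot: [-0.601, 0.799, -0.0, 0.0]
force: [0.6, -0.0, 0.7]
width: 1.002
grip_force: 0.0
```

Call:
move_arm(moves=[[87,0,0,0,0],[87,0,0,0,0]])

```text
time_s: 15.05
tcp_pos: [455.4, -206.8, 131.2]
tool_rot: [-0.601, 0.8, -0.0, 0.0]
force: [0.9, 0.3, 0.6]
width: 1.001
grip_force: 0.0
```

```bash
python3 - <<'E'
from h import *
plan([454.8,-205.8,61.3],163.8)
E
```

```text
t 15.05 tcp [ 455.4 -206.8  131.2] tool d [-0.8  0.9 69.9] y axis 163.82
turn about tool z 0.022849617056721172
```

Call:
move_arm(moves=[[87,-0.01,0.01,0.4,0],[87,0,0,0.4,0],[87,0,0,0.13,0],[87,0,0,0,0],[30,0,0,0,0],[30,0,0,0,0],[30,0,0,0,0],[30,0,0,0,0],[30,0,0,0,0],[30,0,0,0,0]], squeeze=22)

```text
time_s: 16.05
tcp_pos: [455.2, -205.4, 61.7]
tool_rot: [-0.601, 0.799, -0.0, 0.0]
force: [-0.1, -0.2, 0.1]
width: 0.544
grip_force: 0.0
```

Call:
move_arm(moves=[[30,0,0,0,0],[30,0,0,0,0],[30,0,0,0,0]])

```text
time_s: 16.35
tcp_pos: [455.1, -205.3, 61.4]
tool_rot: [-0.601, 0.799, 0.0, -0.0]
force: [-0.1, 0.6, 0.3]
width: 0.398
grip_force: 22.0
```

Call:
move_arm(moves=[[30,0,0,-0.34,0],[30,0,0,-0.35,0],[30,0,0,-0.35,0],[30,-0.37,0,0,0],[30,-0.37,0,0,0],[30,-0.37,0,0,0],[30,-0.37,0,0,0],[30,-0.37,0,0,0],[30,-0.37,0,0,0],[30,-0.37,0,0,0]])

```text
time_s: 17.35
tcp_pos: [508.9, -17.5, 139.2]
tool_rot: [-0.601, 0.799, 0.0, -0.0]
force: [0.5, -0.2, 0.1]
width: 0.399
grip_force: 22.0
```

Call:
move_arm(moves=[[30,-0.37,0,0,0],[30,0,0,0.4,0],[30,0,0,0,0],[30,0,0,0,0]])

```text
time_s: 17.75
tcp_pos: [516.0, 7.7, 109.1]
tool_rot: [-0.601, 0.799, 0.0, -0.001]
force: [0.6, -0.5, -0.2]
width: 0.401
grip_force: 22.0
```

```bash
python3 - <<'E'
from h import *
st=readout.get_state()
plan([516.6,6.4,55],163.8,st)
p,d=optics.snapshot("wrist"); cv2.imwrite("pics/w7.png",cv2.resize(p[160:290,225:405],None,fx=4,fy=4,interpolation=cv2.INTER_CUBIC))
E
```

```text
t 17.75 tcp [516.    7.7 109.1] tool d [ 1.  -1.  54.1] y axis 163.94
turn about tool z 0.13800696339052365
```

View pics/w7.png

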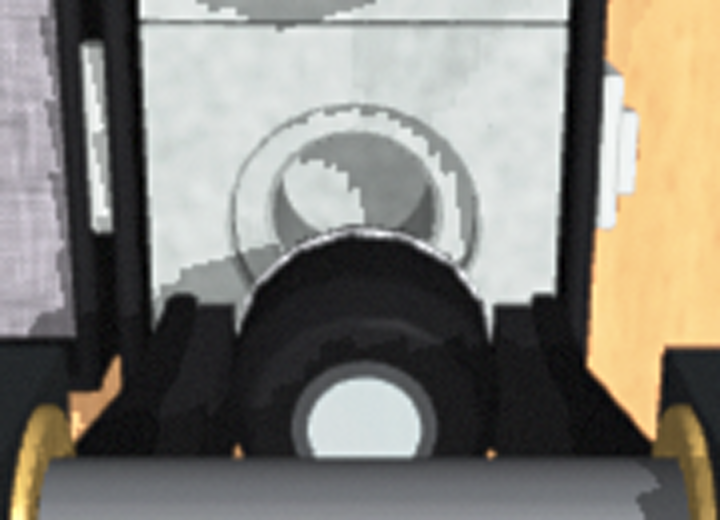

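Call:
move_arm(moves=[[30,0,-0.017,0.14,0],[30,0,0,0.14,0],[30,0,0,0.14,0],[30,0,0,0.12,0],[30,0,0,0.1,0],[30,0,0,0.065,0],[30,0,0,0,0]])

```text
time_s: 18.5
tcp_pos: [517.7, 7.7, 56.0]
tool_rot: [-0.601, 0.799, 0.0, -0.0]
force: [0.2, -0.4, -0.3]
width: 0.402
grip_force: 22.0
```

Call:
move_arm(moves=[[30,0,0,0.006,0],[87,0,0,0,0],[87,0,0,0,0],[87,0,0,0,0],[87,0,0,0,0],[87,0,0,-0.4,0],[87,0,0,-0.5,0],[87,0,0,-0.5,0],[87,0.4,0,-0.3,0],[87,0,0,0,0]])

```text
time_s: 19.5
tcp_pos: [510.7, -22.3, 187.4]
tool_rot: [-0.601, 0.799, -0.002, 0.003]
force: [1.0, 0.0, 0.3]
width: 0.996
grip_force: 0.0
```

```bash
python3 - <<'E'
from h import *
p,d=optics.snapshot("side"); cv2.imwrite("pics/s2.png",cv2.resize(p[136:276,248:428],None,fx=4,fy=4,interpolation=cv2.INTER_CUBIC))
print(readout.get_state()["tcp_pos"])
E
```

```text
[509.92842908 -21.68842982 185.32539261]
```

View pics/s2.png

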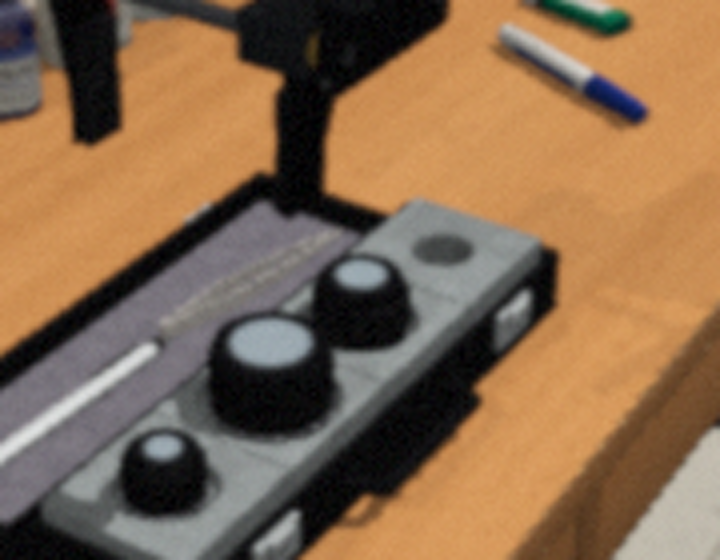

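The side view shows compact (164,447), wide (265,345) and standard (363,272), all upright in their recesses, with the spare bore (443,248) empty. I'll check the lens heights by depth next.

```bash
python3 - <<'E'
from h import *
from plant import finish_job
p,d=optics.snapshot("side"); c=optics.get_calibration("side"); ok=True
for n,u,v,e in [("block",220,505,41),("C",164,447,61),("W",265,345,69),("S",363,272,65)]:
    U,V=248+u/4,136+v/4; Z=np.median(d[int(V)-1:int(V)+3,int(U)-1:int(U)+3])
    z=(c["R"].T@(np.linalg.inv(c["K"])@[U,V,1]*Z-c["t"])); print(n,z.round(1),e); ok&=abs(z[2]-e)<3
print(ok)
if ok: print(finish_job())
E
```

```text
block [489.7  13.9  41.8] 41
C [514.7   9.8  62.5] 61
W [495.3 -60.2  70.2] 69
S [ 473.  -134.    66.6] 65
True
the job is handed in; nothing more can be done
None
```

The job is handed in: compact, standard and wide are each upright in their own recess, tops within 2 mm of the home height by depth, and the spare socket is empty; the verdict was not shown.

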